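Sort sealed frit tins by heft

TASK

Two of the four identical closed metal tins are full and two are nearly empty, but only their weight tells which. Lift each one to feel it, then stand the two full (heavy) tins upright on the round plaster bat and the two nearly empty (light) tins upright on the rectangular wooden board, side by side and not stacked. Never let a tin tip over, and leave the cup, the rubber kidney and the wooden rib where they are.

Things in the scene. Friction and masses are not known exactly. Their poses are not given: they have to be found in the camera images.
- tin_a: one of four identical-looking sealed round bare-metal tins, 60 mm diameter, 104 mm tall, upright on the table; origin at the centre of its underside, z up. Two of the four hold a solid block of glass frit (0.45 to 0.57 kg in all), two are nearly empty (0.14 to 0.16 kg); which is which changes every run and does not follow the names. Contents may rattle 4 mm. A 20 N grip on the upper half holds it
- tin_b: one of four identical-looking sealed round bare-metal tins, 60 mm diameter, 104 mm tall, upright on the table; origin at the centre of its underside, z up. Two of the four hold a solid block of glass frit (0.45 to 0.57 kg in all), two are nearly empty (0.14 to 0.16 kg); which is which changes every run and does not follow the names. Contents may rattle 4 mm. A 20 N grip on the upper half holds it
- tin_c: one of four identical-looking sealed round bare-metal tins, 60 mm diameter, 104 mm tall, upright on the table; origin at the centre of its underside, z up. Two of the four hold a solid block of glass frit (0.45 to 0.57 kg in all), two are nearly empty (0.14 to 0.16 kg); which is which changes every run and does not follow the names. Contents may rattle 4 mm. A 20 N grip on the upper half holds it
- tin_d: one of four identical-looking sealed round bare-metal tins, 60 mm diameter, 104 mm tall, upright on the table; origin at the centre of its underside, z up. Two of the four hold a solid block of glass frit (0.45 to 0.57 kg in all), two are nearly empty (0.14 to 0.16 kg); which is which changes every run and does not follow the names. Contents may rattle 4 mm. A 20 N grip on the upper half holds it
- plaster_bat: round white plaster bat (disc), 170 mm diameter, 20 mm thick, fixed flat on the table; origin at the centre of its underside, so its top is 20 mm above the origin. Place for the full, heavy tins; two fit side by side
- ware_board: rectangular light wooden board, 105 mm (its x) by 180 mm (its y, the long side), 20 mm thick, fixed flat on the table; origin at the centre of its underside, so its top is 20 mm above the origin. Place for the light, nearly empty tins; two fit side by side along its length
- test_cup: bystander on the table, to be left where it is: small cup-shaped test pot with brown upper half, 64 mm diameter, 63 mm tall, loose; origin at the centre of its underside
- rubber_kidney: bystander on the table, to be left where it is: flat red-brown rubber smoothing kidney, 39 x 85 x 9 mm, loose; origin at the centre of its underside
- wood_rib: bystander on the table, to be left where it is: flat wooden throwing rib, 59 x 96 x 8 mm, loose; origin at the centre of its underside
Mind the look-alikes: they are no part of the job. Leave any red look-alike of the tin_b alone.

How it is judged:
At the end, for the whole second after the job is handed in: each full tin bears on the round bat with over 3.2 N, axis within 80 mm of its centre; each light tin bears on the board with 0.5 to 3.2 N, axis within 50 mm across and 87 mm along of its centre; all upright within 0.12 rad, slower than 0.02 m/s, not stacked (angle between each of tin_a, tin_b, tin_c, tin_d's own z axis and vertical below 0.12 rad and linear speed of each of tin_a, tin_b, tin_c, tin_d below 0.02 m/s and ((contact force between tin_a and plaster_bat above 3.2 N and horizontal distance between tin_a and plaster_bat below 0.08 m) or (contact force between tin_a and ware_board between 0.5 and 3.2 N and x of tin_a in the frame of ware_board between -0.05 and 0.05 m and y of tin_a in the frame of ware_board between -0.087 and 0.087 m)) and ((contact force between tin_b and plaster_bat above 3.2 N and horizontal distance between tin_b and plaster_bat below 0.08 m) or (contact force between tin_b and ware_board between 0.5 and 3.2 N and x of tin_b in the frame of ware_board between -0.05 and 0.05 m and y of tin_b in the frame of ware_board between -0.087 and 0.087 m)) and ((contact force between tin_c and plaster_bat above 3.2 N and horizontal distance between tin_c and plaster_bat below 0.08 m) or (contact force between tin_c and ware_board between 0.5 and 3.2 N and x of tin_c in the frame of ware_board between -0.05 and 0.05 m and y of tin_c in the frame of ware_board between -0.087 and 0.087 m)) and ((contact force between tin_d and plaster_bat above 3.2 N and horizontal distance between tin_d and plaster_bat below 0.08 m) or (contact force between tin_d and ware_board between 0.5 and 3.2 N and x of tin_d in the frame of ware_board between -0.05 and 0.05 m and y of tin_d in the frame of ware_board between -0.087 and 0.087 m))); the robot touches nothing.
It fails at once if a tin tips over (more than 0.7 rad) (angle between any of tin_a, tin_b, tin_c, tin_d's own z axis and vertical above 0.7 rad).
It fails at once if the test cup, the rubber kidney or the rib is moved by more than 30 mm (distance of any of test_cup, rubber_kidney, wood_rib from where it was at the start of the episode above 0.03 m).
It also fails if it takes over 72 s, if anything falls off the work surface, if the arm or the gripper's body presses on something with over 40 N, if the wrist force passes 120 N, or if a joint passes its speed limit or range.

ROBOT

A 6-joint arm with a two-finger parallel gripper is mounted at the origin on the work surface; the furniture and walls round the work are solid. World frame = base frame: x ahead of the robot, y to its left, z up, the work surface at z = 0. Lengths are in m, angles in rad, forces in N, time in s.
With the tool pointing down it reaches from about 0.375 to 0.9 m from the base axis. Payload 3.1 kg.
Tool frame: the origin (TCP) lies between the finger pads; the fingertips stand 11 mm ahead of it and the grasp point (between the pads) lies 8 mm behind it; z points along the fingers, y is the line along which they close (so a half turn about z gives the same grasp; the last joint's range is limited). The gripper opens to 87 mm and grips with 3 to 60 N. Pads are 19 mm wide; open, the fingers measure 117 mm over their backs; the gripper's body (75 mm by 190 mm) begins 51 mm behind the grasp point.
Start: joints at [-1.452, 0.527, 1.433, -0, 1.181, -0.178], TCP at [0.183, -0.598, 0.234] pointing down, gripper open.
Joint ranges: [-3.08, 3.08], [-0.75, 2.2], [0.22, 2.44], [-1.43, 4.57], [0, 2.65], [-2.85, 2.85]. Speed limits (rad/s): [2.79, 2.79, 3.14, 3.14, 3.14, 3.14].

INTERFACE

Orientations are given as a unit quaternion [x, y, z, w].
In Python, from rig import get_obs, camera, hand_in gives the robot as it stands.
- The arm moves only by the shell command python3 -m pendant 'ROWS' [FORCE]. ROWS is JSON, a list that holds one entry, the list of rows, each a list of 7 numbers: the shift along the tool's x, y, z in m, then the turn, a rotation vector about the tool's x, y, z in degrees, then the opening, from 0 (shut) to 1 (fully open). In form: [[[x, y, z, ax, ay, az, fingers], ...]]. A call has exactly 5 rows; each row shifts and turns the commanded pose from where the row before left it, along the tool's axes as they then stand; what a row does not reach is not made up. A row lasts 1/8 s, in which the tool goes at most 62.5 mm and 10.7 degrees, less where a joint would pass 70% of its speed; a pose out of reach is approached as far as the arm can. A call with a gripper value outside its range is refused whole. The fingers move at their own pace and stop on an object; FORCE is the grip in N (left out, the last holds). Time passes only in rows, so rows that do not move let the fingers close, or fill a call up. It gives the time, the measured TCP pose, the force, the opening and the grip force at its end, in the units of the state.
- get_obs(): the state, without advancing time (a new reading comes with each control period).
- camera(name): name is "scene" or "top" or "wrist"; returns a dict with "img" (384x512x3 uint8, red, green, blue), "intrinsics" (3x3 intrinsics, pixels), "k1" (the pictures are not rectified: a ray, as slopes to the right and down, at radius r is drawn at 1 + k1 r^2 times it, then the intrinsics apply), "R" (3x3) and "t" (3): a world point X has camera coordinates R X + t; the wrist camera has in their place "T_tool_cam" (4x4, takes a point from camera to tool coordinates, whose origin is the TCP and whose axes are the flange's). Camera axes: x right, y down, z forward; pixel columns grow to the right and rows downward; lengths in m; the calibration is good to about 2 mm. A picture is of the moment at which its call begins: read the wrist's pose just before it. There is no depth.
- hand_in(): hands the job in; it is judged then, once.
The state is a dict: "time": time; "q": joint angles; "joint_velocities": joint speeds; "joint_torque": joint torques, N m; "position": TCP position; "tool_rot": TCP orientation; "ft_force": force on the tool from outside, world axes, zero at the start; "moment": the same for the moment, N m; "grip_width": finger opening in m; "grip_force": force on a finger pad.
Only numpy, scipy, OpenCV 4.12 (cv2) and the standard library are available. Lean on these libraries where they do the work, as an engineer would, in place of code of your own. Each camera call takes 0.05 s, during which the arm holds its last target. There are 200 camera calls.

## Working session

There is one attempt and no reset: what is moved stays moved. The work goes in short steps, Python scripts to look and compute and a shell command to move; the robot and the scene stay as the last step left them, time stands still between calls to the robot, and variables do not carry over. Pictures are saved under pics/ and viewed, at most 10 in all, crops included, and the job is handed in when it is done.

```bash
ls; mkdir -p pics
python3 - <<'E'
from rig import get_obs,camera
import cv2,numpy as np,pickle
o=get_obs();print({k:np.round(v,3) for k,v in o.items()})
for n in("top","scene"):
    c=camera(n);pickle.dump(c,open(f'pics/{n}.pkl','wb'));cv2.imwrite(f'pics/{n}0.png',cv2.resize(c['img'][:,:,::-1],(800,600)))
    print(n,c['intrinsics'],c['k1'],c['R'],c['t'])
E
```

```text
pics
{'time': np.float64(0.0), 'q': array([-1.452,  0.528,  1.434,  0.   ,  1.181, -0.179]), 'joint_velocities': array([ 0.   , -0.   ,  0.   ,  0.   , -0.   , -0.001]), 'joint_torque': array([  0.   , -44.004, -17.66 ,   0.063,   0.058,  -0.   ]), 'position': array([ 0.183, -0.597,  0.233]), 'tool_rot': array([ 0.989,  0.148,  0.   , -0.001]), 'ft_force': array([-0.045,  0.124, -0.674]), 'moment': array([ 0.025, -0.063, -0.038]), 'grip_force': np.float64(0.0), 'grip_width': np.float64(0.087)}
top [[408.39636008   0.         257.13962788]
 [  0.         408.39636008 191.84475576]
 [  0.           0.           1.        ]] -0.0791400694415381 [[ 0.02252436 -0.99945908 -0.0239624 ]
 [-0.98944225 -0.01885345 -0.14369617]
 [ 0.14316667  0.02694608 -0.9893317 ]] [0.11396188 0.50014883 1.19790106]
scene [[465.39673978   0.         257.72290157]
 [  0.         465.39673978 194.90299439]
 [  0.           0.           1.        ]] 0.04410856159123923 [[-0.47203963 -0.88147816  0.01322288]
 [-0.4811275   0.24502181 -0.84171292]
 [ 0.73871166 -0.40368375 -0.53976338]] [0.32561636 0.25175037 1.17816805]
```

View pics/top0.png

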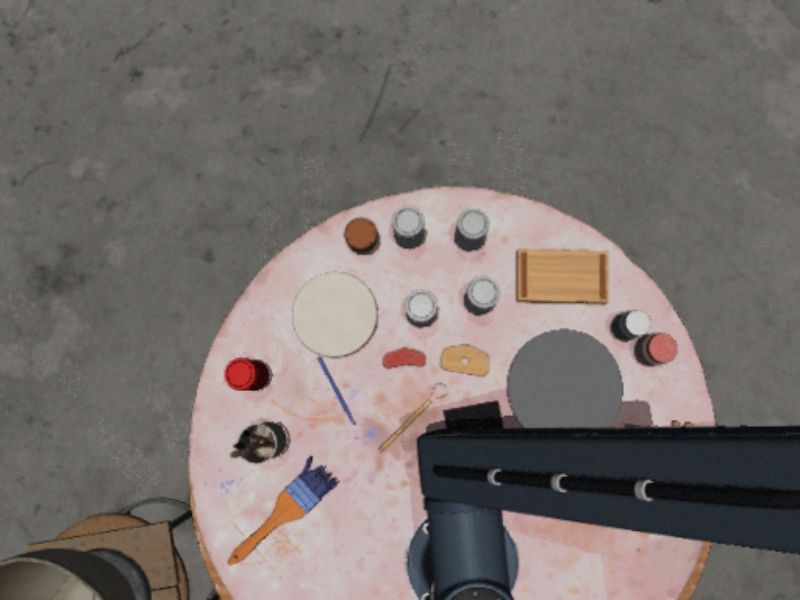

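View pics/scene0.png

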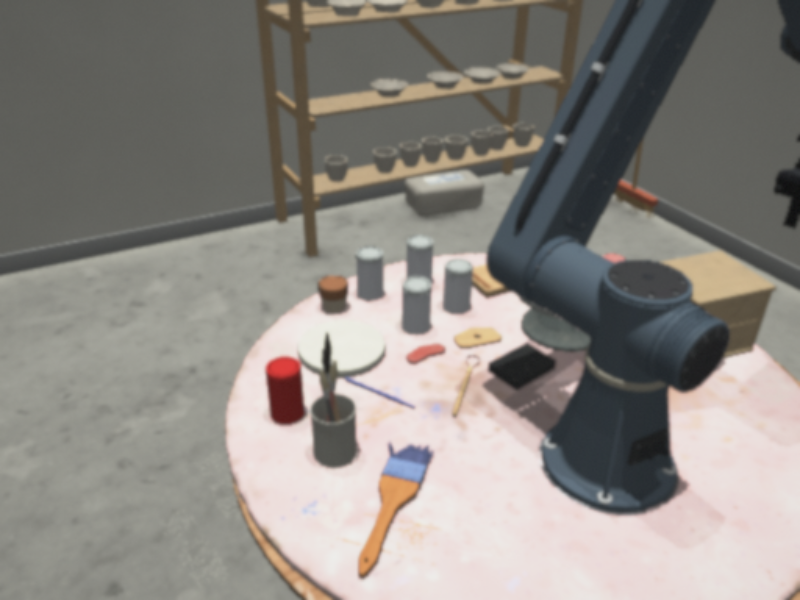

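The top view (800x600 px) shows four bare-metal tins at about (408,222), (472,225), (483,291) and (421,305). The white bat is at (336,314) and the wooden board at (562,276).

Look-alikes:
- Red tin at (247,374).
- Dark jars at (635,325) and (657,348), one with a white lid and one with a pink lid.
- Grey round wheel at (565,380), which could be taken for the bat.

By the description I take the four plain grey tins, the cream disc and the wooden board.

```bash
cat > h.py <<'E'
import cv2,numpy as np,pickle
def ray(c,uv,z):
    p=cv2.undistortPoints(np.array(uv,float).reshape(-1,1,2),c['intrinsics'],np.array([c['k1'],0,0,0.]))[:,0]
    d=np.c_[p,np.ones(len(p))]@c['R']; o=-c['R'].T@c['t']
    return o+d*((z-o[2])/d[:,2])[:,None]
def proj(c,X):
    return cv2.projectPoints(np.array(X,float).reshape(-1,1,3),cv2.Rodrigues(c['R'])[0],c['t'],c['intrinsics'],np.array([c['k1'],0,0,0.]))[0][:,0]
def circ(x,y,z,r):
    a=np.linspace(0,2*np.pi,48,endpoint=False);return np.c_[x+r*np.cos(a),y+r*np.sin(a),0*a+z]
def fit(c,uv,z,r,rng=.02):
    # maximise outward gradient along the projected rim
    g=cv2.GaussianBlur(c['img'].astype(np.float32),(0,0),.8)
    x0,y0=ray(c,[uv],z)[0,:2];best=None
    def s(p): return np.stack([cv2.remap(g,p[:,:1].astype(np.float32),p[:,1:].astype(np.float32),1)[:,0]]) [0]
    for st,n in((.003,7),(.0007,5)):
        cx,cy=(x0,y0) if best is None else best[1:]
        for i in range(-n,n+1):
            for j in range(-n,n+1):
                x,y=cx+i*st,cy+j*st
                d=np.linalg.norm(s(proj(c,circ(x,y,z,r+.003)))-s(proj(c,circ(x,y,z,r-.003))),axis=1)
                v=np.minimum(d,60).mean()
                if best is None or v>best[0]: best=(v,x,y)
    return best
E
python3 - <<'E'
from h import *
c=pickle.load(open('pics/top.pkl','rb'));im=c['img'][:,:,::-1].copy();S=.64
big=cv2.resize(im,None,fx=4,fy=4,interpolation=cv2.INTER_CUBIC)
def dr(p): cv2.polylines(big,[np.int32((p+.5)*4)],True,(0,255,0),1)
for n,uv in zip('1234',[(408,219),(472,224),(483,291),(421,304)]):
    v,x,y=fit(c,(uv[0]*S,uv[1]*S),.104,.03);print(n,v.round(1),round(x,4),round(y,4),np.hypot(x,y).round(3));dr(proj(c,circ(x,y,.104,.03)));dr(proj(c,circ(x,y,0,.03)))
v,x,y=fit(c,(336*S,314*S),.02,.085);print('bat',v,x,y);dr(proj(c,circ(x,y,.02,.085)))
hsv=cv2.cvtColor(im,cv2.COLOR_BGR2HSV);m=((hsv[...,1]>70)&(hsv[...,0]<25)).astype(np.uint8)
m[:,:325]=0;m[:,395:]=0;m[:155]=0;m[198:]=0
ys,xs=np.nonzero(m);W=ray(c,np.c_[xs,ys],.02)[:,:2].astype(np.float32);r=cv2.minAreaRect(W);print('board',r,W.mean(0));b=cv2.boxPoints(r);dr(proj(c,np.c_[b,np.full(4,.02)]))
for n,uv in dict(cup=(362,233),kid=(404,358),rib=(465,360),red=(245,372)).items(): print(n,ray(c,[(uv[0]*S,uv[1]*S)],.06 if n in('cup','red') else .008)[0].round(3))
print(np.float32(proj(c,[[.183,-.597,.2]])))
k=big[110*4:260*4,170*4:430*4];cv2.imwrite('pics/fit.png',cv2.resize(k,(800,462)))
E
```

```text
1 49.0 0.6353 0.115 0.646
2 51.5 0.6337 -0.0071 0.634
3 46.7 0.4951 -0.0205 0.496
4 47.1 0.4673 0.0865 0.475
bat 29.49172 0.46578205362272923 0.2554872367520896
board ((0.5542223453521729, -0.190420001745224), (0.17758497595787048, 0.10601899772882462), 89.7651596069336) [ 0.55400807 -0.18961276]
cup [0.623 0.204 0.06 ]
kid [0.387 0.118 0.008]
rib [ 0.385 -0.001  0.008]
red [0.351 0.417 0.06 ]
[[530.92926 308.15158]]
```

View pics/fit.png

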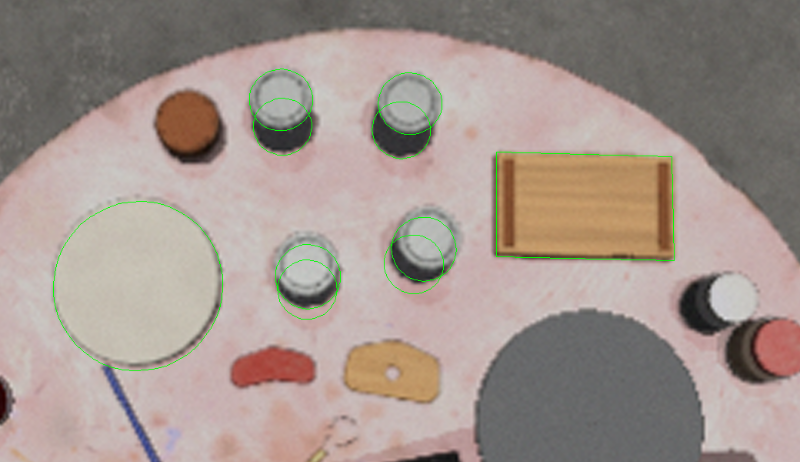

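The crop confirms the choice: four plain metal tins, the bat outline and the board outline all match. The fitted rims on tins 1 and 2 lie on their lids. On tins 3 and 4 they slipped to the shadow, while the lids are really at crop (429,239) and (307,264), so I'm refitting those two.

```bash
python3 - <<'E'
from h import *
c=pickle.load(open('pics/top.pkl','rb'));k=800/260
for n,uv in zip('1234',[(281,100),(410,104),(428,239),(307,264)]):
    u=(uv[0]/k+170-.5,uv[1]/k+110-.5);print(n,ray(c,[u],.104)[0,:2].round(4))
    g=cv2.cvtColor(c['img'],cv2.COLOR_RGB2GRAY).astype(np.float32)
    # constrained refit, lid centre +-7mm
    x0,y0=ray(c,[u],.104)[0,:2];best=(0,)
    f=lambda P:cv2.remap(c['img'].astype(np.float32),P[:,:1].astype(np.float32),P[:,1:].astype(np.float32),1)[:,0]
    for dx in np.arange(-.007,.0071,.001):
        for dy in np.arange(-.007,.0071,.001):
            d=np.linalg.norm(f(proj(c,circ(x0+dx,y0+dy,.104,.033)))-f(proj(c,circ(x0+dx,y0+dy,.104,.027))),axis=1)
            v=np.minimum(d,35).mean()
            if v>best[0]:best=(v,x0+dx,y0+dy)
    print(np.round(best,4))
E
python3 -m pendant '[[[0,0,-0.03,0,0,-10.4,1],[0.03,0.04,0,0,0,-10.4,1],[0.03,0.04,0,0,0,-10.4,1],[0.03,0.03,0,0,0,-10.4,1],[0.04,0.02,0,0,0,-10.4,1]]]' 30
```

```text
1 [0.635  0.1151]
[34.9349  0.635   0.1161]
2 [ 0.6332 -0.0069]
[ 3.4824e+01  6.3220e-01 -4.9000e-03]
3 [ 0.5043 -0.0244]
[ 3.4554e+01  5.0530e-01 -2.4400e-02]
4 [0.4787 0.0877]
[32.4125  0.4777  0.0867]
time: 0.72
position: [0.3576, -0.6071, 0.2623]
tool_rot: [0.823, 0.569, 0.0, -0.0]
ft_force: [0.2, -0.3, 0.4]
grip_width: 0.0869
grip_force: 0.0
```

```bash
python3 -m pendant '[[[0,0,0,0,0,-10.4,1],[0,0,0,0,0,-10.3,1],[0.05,0.04,0,0,0,0,1],[0.05,0.04,0,0,0,0,1],[0.05,0.04,0,0,0,0,1]]]'
python3 -m pendant '[[[0.058,0.027,0,0,0,0,1],[0.058,0,0,0,0,0,1],[0.058,0,0,0,0,0,1],[0.058,0,0,0,0,0,1],[0.058,0,0,0,0,0,1]]]'
python3 -m pendant '[[[0.058,0,0,0,0,0,1],[0.058,0,0,0,0,0,1],[0.026,0,0,0,0,0,1],[0,0,0,0,0,0,1],[0,0,0,0,0,0,1]]]'
python3 - <<'E'
from h import *
from rig import get_obs,camera
from scipy.spatial.transform import Rotation as Ro
o=get_obs();c=camera('wrist');T=np.array(c['T_tool_cam'])
W=np.eye(4);W[:3,:3]=Ro.from_quat(o['tool_rot']).as_matrix();W[:3,3]=o['position'];M=np.linalg.inv(W@T);c['R']=M[:3,:3];c['t']=M[:3,3]
print(o['position'],o['q'])
pickle.dump(c,open('pics/w1.pkl','wb'));im=c['img'][:,:,::-1].copy()
for x,y in[(.635,.1155),(.633,-.006),(.505,-.0244),(.478,.087)]:
    p=proj(c,circ(x,y,.104,.03))
    cv2.polylines(im,[np.int32(p)],True,(0,255,0),1)
cv2.imwrite('pics/w1.png',cv2.resize(im,(800,600)))
E
```

```text
time: 1.35
position: [0.4749, -0.4591, 0.2629]
tool_rot: [0.709, 0.705, 0.0, -0.001]
ft_force: [0.9, -0.5, -0.2]
grip_width: 0.087
grip_force: 0.0
time: 1.98
position: [0.5017, -0.1701, 0.2632]
tool_rot: [0.709, 0.705, 0.0, -0.0]
ft_force: [-0.0, -0.4, -0.7]
grip_width: 0.0871
grip_force: 0.0
time: 2.6
position: [0.503, -0.0308, 0.2634]
tool_rot: [0.709, 0.705, -0.0, 0.0]
ft_force: [1.5, -1.1, 0.8]
grip_width: 0.0872
grip_force: 0.0
[ 0.50295448 -0.03078924  0.26342211] [-2.82892676e-01  3.26484886e-01  1.69476734e+00 -6.54435195e-04
  1.12025353e+00 -2.77490769e-01]
```

View pics/w1.png

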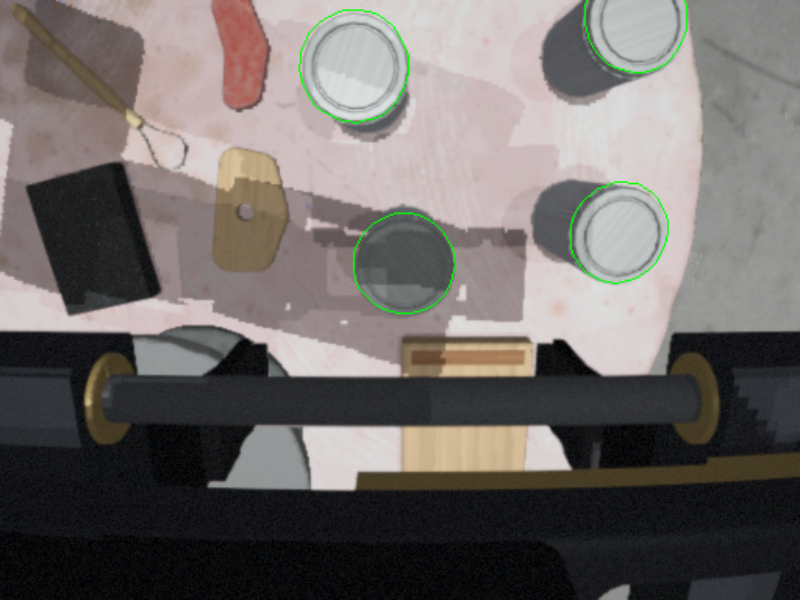

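The wrist view shows the four green rims sitting on the lids: tin 3 at (404,263), tin 4 at (354,66), tin 2 at (619,232), tin 1 at (636,23). The positions hold, so I'm grasping tin 3.

```bash
python3 -m pendant '[[[0.006,0.002,0.05,0,0,0,1],[0,0,0.05,0,0,0,1],[0,0,0.05,0,0,0,1],[0,0,0.041,0,0,0,1],[0,0,0,0,0,0,1]]]' 30
python3 -c "from rig import get_obs as g;o=g();print(o['position'],o['ft_force'])"
python3 -m pendant '[[[0,0,0,0,0,0,0],[0,0,0,0,0,0,0],[0,0,0,0,0,0,0],[0,0,0,0,0,0,0],[0,0,0,0,0,0,0]]]'
```

```text
time: 3.28
position: [0.5028, -0.025, 0.0699]
tool_rot: [0.71, 0.705, -0.002, -0.003]
ft_force: [-0.6, 0.0, 0.4]
grip_width: 0.0869
grip_force: 0.0
[ 0.50282616 -0.02496997  0.06988395] [-0.56870936  0.01098208  0.41143208]
time: 3.9
position: [0.505, -0.0242, 0.0737]
tool_rot: [0.709, 0.705, 0.0, 0.001]
ft_force: [-2.7, -1.1, 6.9]
grip_width: 0.0593
grip_force: 29.7
```

```bash
python3 -m pendant '[[[0,0,-0.03,0,0,0,0],[0,0,-0.05,0,0,0,0],[0,0,-0.02,0,0,0,0],[0,0,0,0,0,0,0],[0,0,0,0,0,0,0]]]'
python3 -c "from rig import get_obs as g;o=g();print(o['joint_torque'])"
python3 -m pendant '[[[0,0,0,0,0,0,0],[0,0,0,0,0,0,0],[0,0,0,0,0,0,0],[0,0,0,0,0,0,0],[0,0,0,0,0,0,0]]]'
python3 -c "from rig import get_obs as g;o=g();print(o['joint_torque'])"
```

```text
time: 4.53
position: [0.5035, -0.0237, 0.1713]
tool_rot: [0.709, 0.705, -0.001, -0.001]
ft_force: [-0.2, -0.5, -5.4]
grip_width: 0.0592
grip_force: 29.9
[ 1.38532725e-02 -3.92324531e+01 -1.44323543e+01  4.17215622e-02
  8.23045964e-03  2.35584575e-04]
time: 5.15
position: [0.5049, -0.0242, 0.1725]
tool_rot: [0.709, 0.705, -0.0, -0.0]
ft_force: [0.0, -0.3, -4.5]
grip_width: 0.0593
grip_force: 29.9
[-4.03885890e-03 -3.83231950e+01 -1.40298522e+01  3.90023156e-02
  6.08484680e-02 -2.73355636e-04]
```

Tin 3 is heavy, at roughly 5 N. It goes to the far side of the bat.

```bash
python3 -m pendant '[[[0,0,-0.05,0,0,0,0],[0.02,0,0,0,0,0,0],[0.05,-0.01,0,0,0,0,0],[0.055,-0.01,0,0,0,0,0],[0.055,-0.01,0,0,0,0,0]]]'
python3 -m pendant '[[[0.055,-0.009,0,0,0,0,0],[0.05,0,0,0,0,0,0],[0.0345,0,0,0,0,0,0],[0,0,0,0,0,0,0],[0,0,0.04,0,0,0,0]]]'
python3 -m pendant '[[[0,0,0.04,0,0,0,0],[0,0,0.03,0,0,0,0],[0,0,0.01,0,0,0,0],[0,0,0,0,0,0,0],[0,0,0,0,0,0,0]]]'
```

```text
time: 5.78
position: [0.4754, 0.1574, 0.2227]
tool_rot: [0.709, 0.705, 0.0, 0.0]
ft_force: [0.8, -0.1, -5.2]
grip_width: 0.0587
grip_force: 29.8
time: 6.4
position: [0.4702, 0.2967, 0.1849]
tool_rot: [0.708, 0.706, 0.004, 0.002]
ft_force: [-0.3, -0.4, -5.3]
grip_width: 0.0589
grip_force: 29.8
time: 7.02
position: [0.4687, 0.2958, 0.1039]
tool_rot: [0.709, 0.705, 0.001, 0.001]
ft_force: [-0.2, 0.9, -5.1]
grip_width: 0.0587
grip_force: 29.8
```

```bash
python3 -m pendant '[[[0,-0.001,0.005,0,0,0,0],[0,0,0.003,0,0,0,0],[0,0,0.0025,0,0,0,0],[0,0,0,0,0,0,0],[0,0,0,0,0,0,0]]]'
```

```text
time: 7.65
position: [0.4665, 0.2959, 0.0938]
tool_rot: [0.709, 0.705, 0.0, 0.0]
ft_force: [-3.2, -0.7, 7.2]
grip_width: 0.0586
grip_force: 29.7
```

```bash
python3 -m pendant '[[[0,0,0,0,0,0,1],[0,0,0,0,0,0,1],[0,0,0,0,0,0,1],[0,0,-0.03,0,0,0,1],[0,0,-0.05,0,0,0,1]]]'
python3 -m pendant '[[[0,0,-0.05,0,0,0,1],[-0.049,0.011,0,0,0,0,1],[-0.055,0,0,0,0,0,1],[-0.055,0,0,0,0,0,1],[-0.05,0,0,0,0,0,1]]]'
python3 -m pendant '[[[0,0,0,0,0,0,1],[0,0,0.05,0,0,0,1],[0,0,0.05,0,0,0,1],[0,0,0.05,0,0,0,1],[0,0,0,0,0,0,1]]]'
```

```text
time: 8.28
position: [0.4654, 0.295, 0.1711]
tool_rot: [0.709, 0.705, -0.002, -0.001]
ft_force: [1.3, 0.4, 0.1]
grip_width: 0.0863
grip_force: 0.0
time: 8.9
position: [0.4764, 0.0847, 0.2221]
tool_rot: [0.709, 0.705, 0.0, 0.0]
ft_force: [0.8, -1.1, 0.2]
grip_width: 0.087
grip_force: 0.0
time: 9.52
position: [0.4735, 0.0875, 0.0688]
tool_rot: [0.709, 0.706, -0.003, -0.004]
ft_force: [0.5, -1.1, -0.1]
grip_width: 0.0867
grip_force: 0.0
```

```bash
python3 -m pendant '[[[0,0.001,0,0,0,0,0],[0,0,0,0,0,0,0],[0,0,0,0,0,0,0],[0,0,0,0,0,0,0],[0,0,0,0,0,0,0]]]'
python3 -m pendant '[[[0,0,-0.03,0,0,0,0],[0,0,-0.05,0,0,0,0],[0,0,-0.05,0,0,0,0],[0,0,-0.02,0,0,0,0],[0,0,0,0,0,0,0]]]'
python3 -m pendant '[[[0,0,0,0,0,0,0],[0,0,0,0,0,0,0],[0,0,0,0,0,0,0],[0,0,0,0,0,0,0],[0,0,0,0,0,0,0]]]'
```

```text
time: 10.15
position: [0.4781, 0.0865, 0.0736]
tool_rot: [0.709, 0.705, 0.001, 0.001]
ft_force: [-1.0, 0.4, 7.1]
grip_width: 0.0603
grip_force: 30.0
time: 10.78
position: [0.4783, 0.0865, 0.2239]
tool_rot: [0.709, 0.705, 0.002, 0.002]
ft_force: [0.3, -0.7, -2.6]
grip_width: 0.0602
grip_force: 30.0
time: 11.4
position: [0.4774, 0.0865, 0.2218]
tool_rot: [0.709, 0.705, -0.0, -0.0]
ft_force: [0.7, -0.6, -1.5]
grip_width: 0.06
grip_force: 30.0
```

Tin 4 is light, at about 1.5 N. It goes to the -y end of the board.

```bash
python3 -m pendant '[[[-0.03,0.01,0,0,0,0,0],[-0.05,0.015,0,0,0,0,0],[-0.055,0.015,0,0,0,0,0],[-0.055,0.015,0,0,0,0,0],[-0.055,0.015,0,0,0,0,0]]]'
python3 -m pendant '[[[-0.05,0.007,0,0,0,0,0],[-0.0235,0,0,0,0,0,0],[0,0,0,0,0,0,0],[0,0,0.04,0,0,0,0],[0,0,0.04,0,0,0,0]]]'
python3 -m pendant '[[[0,0,0.03,0,0,0,0],[0,0,0.01,0,0,0,0],[0,0,0,0,0,0,0],[0,0,0,0,0,0,0],[0,0,0,0,0,0,0]]]'
```

```text
time: 12.02
position: [0.5465, -0.1607, 0.222]
tool_rot: [0.709, 0.705, 0.0, 0.0]
ft_force: [0.7, -0.2, -1.5]
grip_width: 0.0602
grip_force: 30.0
time: 12.65
position: [0.5527, -0.23, 0.1419]
tool_rot: [0.708, 0.706, 0.0, -0.0]
ft_force: [0.3, 0.0, -1.8]
grip_width: 0.0598
grip_force: 30.0
time: 13.28
position: [0.5536, -0.2327, 0.1035]
tool_rot: [0.709, 0.705, 0.0, 0.001]
ft_force: [0.8, 0.6, -1.8]
grip_width: 0.06
grip_force: 30.0
```

Lower, release, then go to tin 2 at (0.633,-0.006).

```bash
python3 -m pendant '[[[0,0,0.005,0,0,0,0],[0,0,0.003,0,0,0,0],[0,0,0.002,0,0,0,0],[0,0,0,0,0,0,0],[0,0,0,0,0,0,0]]]'
python3 -m pendant '[[[0,0,0,0,0,0,1],[0,0,0,0,0,0,1],[0,0,0,0,0,0,1],[0,0,-0.03,0,0,0,1],[0,0,-0.05,0,0,0,1]]]'
python3 -m pendant '[[[0,0,-0.05,0,0,0,1],[0.05,0.02,0,0,0,0,1],[0.055,0.02,0,0,0,0,1],[0.055,0.02,0,0,0,0,1],[0.0665,0.019,0,0,0,0,1]]]'
python3 -m pendant '[[[0,0,0,0,0,0,1],[0,0,0.05,0,0,0,1],[0,0,0.05,0,0,0,1],[0,0,0.047,0,0,0,1],[0,0,0,0,0,0,1]]]'
```

```text
time: 13.9
position: [0.5527, -0.2326, 0.0937]
tool_rot: [0.709, 0.705, -0.0, 0.0]
ft_force: [-2.8, 1.4, 9.2]
grip_width: 0.0601
grip_force: 30.0
time: 14.52
position: [0.5515, -0.2316, 0.1707]
tool_rot: [0.709, 0.705, -0.001, -0.003]
ft_force: [0.2, -0.4, 0.8]
grip_width: 0.0865
grip_force: 0.0
time: 15.15
position: [0.6318, -0.0113, 0.2218]
tool_rot: [0.709, 0.705, 0.0, 0.0]
ft_force: [1.1, -1.5, -0.1]
grip_width: 0.0873
grip_force: 0.0
time: 15.78
position: [0.6274, -0.0131, 0.071]
tool_rot: [0.709, 0.705, -0.003, -0.004]
ft_force: [-1.0, -0.8, 1.0]
grip_width: 0.0873
grip_force: 0.0
```

```bash
python3 -m pendant '[[[0.0055,0.001,0,0,0,0,1],[0,0,0,0,0,0,0],[0,0,0,0,0,0,0],[0,0,0,0,0,0,0],[0,0,0,0,0,0,0]]]'
python3 -m pendant '[[[0,0,-0.03,0,0,0,0],[0,0,-0.05,0,0,0,0],[0,0,-0.05,0,0,0,0],[0,0,-0.02,0,0,0,0],[0,0,0,0,0,0,0]]]'
python3 -m pendant '[[[0,0,0,0,0,0,0],[0,0,0,0,0,0,0],[0,0,0,0,0,0,0],[0,0,0,0,0,0,0],[0,0,0,0,0,0,0]]]'
```

```text
time: 16.4
position: [0.6329, -0.0073, 0.0758]
tool_rot: [0.709, 0.705, 0.001, 0.001]
ft_force: [0.7, 0.0, 2.9]
grip_width: 0.0585
grip_force: 29.8
time: 17.02
position: [0.6329, -0.0074, 0.2268]
tool_rot: [0.709, 0.705, 0.001, 0.002]
ft_force: [0.1, 0.5, -1.2]
grip_width: 0.0587
grip_force: 29.8
time: 17.65
position: [0.6321, -0.0072, 0.2248]
tool_rot: [0.709, 0.705, -0.0, -0.0]
ft_force: [-0.4, -0.5, -1.6]
grip_width: 0.0584
grip_force: 29.8
```

Tin 2 is light. It goes to the +y end of the board.

```bash
python3 -m pendant '[[[-0.04,-0.02,0,0,0,0,0],[-0.05,-0.03,0,0,0,0,0],[-0.04,-0.02,0,0,0,0,0],[-0.012,-0.009,0,0,0,0,0],[0,0,0,0,0,0,0]]]'
python3 -m pendant '[[[0,0,0.04,0,0,0,0],[0,0,0.04,0,0,0,0],[0,0,0.03,0,0,0,0],[0,0,0.01,0,0,0,0],[0,0,0,0,0,0,0]]]'
python3 -m pendant '[[[0,0,0.003,0,0,0,0],[0,0,0.003,0,0,0,0],[0,0,0.002,0,0,0,0],[0,0,0.001,0,0,0,0],[0,0,0,0,0,0,0]]]'
```

```text
time: 18.27
position: [0.5521, -0.1492, 0.2252]
tool_rot: [0.71, 0.705, 0.0, -0.0]
ft_force: [-0.0, -0.1, -1.2]
grip_width: 0.0584
grip_force: 29.8
time: 18.9
position: [0.5529, -0.1479, 0.1049]
tool_rot: [0.708, 0.706, 0.0, -0.0]
ft_force: [-0.5, 1.1, -0.9]
grip_width: 0.0583
grip_force: 29.8
time: 19.52
position: [0.5523, -0.1489, 0.0961]
tool_rot: [0.709, 0.705, 0.0, -0.0]
ft_force: [0.4, -1.1, -1.2]
grip_width: 0.0584
grip_force: 29.8
```

Not touching yet. Lower 1.5 mm more, release, then go to tin 1 at (0.635,0.1155).

```bash
python3 -m pendant '[[[0,0,0.001,0,0,0,0],[0,0,0.0005,0,0,0,0],[0,0,0,0,0,0,0],[0,0,0,0,0,0,1],[0,0,0,0,0,0,1]]]'
python3 -m pendant '[[[0,0,0,0,0,0,1],[0,0,-0.03,0,0,0,1],[0,0,-0.05,0,0,0,1],[0,0,-0.05,0,0,0,1],[0.05,0.02,0,0,0,0,1]]]'
python3 -m pendant '[[[0.055,0.03,0,0,0,0,1],[0.055,0.03,0,0,0,0,1],[0.055,0.003,0,0,0,0,1],[0.0495,0,0,0,0,0,1],[0,0,0,0,0,0,1]]]'
python3 -m pendant '[[[0,0,0,0,0,0,1],[0,0,0.05,0,0,0,1],[0,0,0.05,0,0,0,1],[0,0,0.05,0,0,0,1],[0,0,0,0,0,0,1]]]'
```

```text
time: 20.15
position: [0.5526, -0.1489, 0.0946]
tool_rot: [0.709, 0.705, 0.0, 0.0]
ft_force: [0.6, -0.4, 0.3]
grip_width: 0.0709
grip_force: 0.0
time: 20.78
position: [0.5756, -0.1024, 0.2293]
tool_rot: [0.711, 0.703, 0.002, 0.005]
ft_force: [0.5, 0.7, -0.8]
grip_width: 0.087
grip_force: 0.0
time: 21.4
position: [0.6358, 0.119, 0.224]
tool_rot: [0.707, 0.707, -0.0, -0.001]
ft_force: [0.3, -0.4, -0.9]
grip_width: 0.0868
grip_force: 0.0
time: 22.02
position: [0.6331, 0.1131, 0.0704]
tool_rot: [0.71, 0.704, -0.004, -0.004]
ft_force: [0.0, -0.4, -0.7]
grip_width: 0.0872
grip_force: 0.0
```

```bash
python3 -m pendant '[[[0,0,0,0,0,0,0],[0,0,0,0,0,0,0],[0,0,0,0,0,0,0],[0,0,0,0,0,0,0],[0,0,0,0,0,0,0]]]'
python3 -m pendant '[[[0,0,-0.03,0,0,0,0],[0,0,-0.05,0,0,0,0],[0,0,-0.05,0,0,0,0],[0,0,-0.02,0,0,0,0],[0,0,0,0,0,0,0]]]'
python3 -m pendant '[[[0,0,0,0,0,0,0],[0,0,0,0,0,0,0],[0,0,0,0,0,0,0],[0,0,0,0,0,0,0],[0,0,0,0,0,0,0]]]'
```

```text
time: 22.65
position: [0.6367, 0.1151, 0.0762]
tool_rot: [0.709, 0.706, 0.0, 0.0]
ft_force: [-2.3, 0.1, 6.2]
grip_width: 0.0584
grip_force: 30.0
time: 23.28
position: [0.6371, 0.1152, 0.2259]
tool_rot: [0.709, 0.705, 0.001, 0.001]
ft_force: [1.1, -0.1, -5.9]
grip_width: 0.0583
grip_force: 29.9
time: 23.9
position: [0.6366, 0.115, 0.2243]
tool_rot: [0.709, 0.705, -0.0, -0.0]
ft_force: [-0.6, -0.5, -4.1]
grip_width: 0.0589
grip_force: 29.9
```

Tin 1 is heavy. It goes to the near side of the bat.

```bash
python3 -m pendant '[[[0.02,-0.035,0,0,0,0,0],[0.03,-0.05,0,0,0,0,0],[0.03,-0.05,0,0,0,0,0],[0.0185,-0.036,0,0,0,0,0],[0,0,0,0,0,0,0]]]'
python3 -m pendant '[[[0,0,0.04,0,0,0,0],[0,0,0.04,0,0,0,0],[0,0,0.03,0,0,0,0],[0,0,0.01,0,0,0,0],[0,0,0,0,0,0,0]]]'
python3 -m pendant '[[[0,0,0.003,0,0,0,0],[0,0,0.003,0,0,0,0],[0,0,0.002,0,0,0,0],[0,0,0.001,0,0,0,0],[0,0,0,0,0,0,0]]]'
```

```text
time: 24.52
position: [0.4621, 0.2156, 0.2247]
tool_rot: [0.708, 0.706, -0.001, -0.001]
ft_force: [-0.2, -1.2, -5.6]
grip_width: 0.0588
grip_force: 29.9
time: 25.15
position: [0.4671, 0.2143, 0.1045]
tool_rot: [0.709, 0.705, 0.0, 0.0]
ft_force: [0.4, 0.4, -4.7]
grip_width: 0.0588
grip_force: 30.0
time: 25.78
position: [0.4662, 0.2145, 0.0962]
tool_rot: [0.709, 0.705, 0.0, 0.0]
ft_force: [-1.4, -0.8, 2.8]
grip_width: 0.0587
grip_force: 30.0
```

Contact. Release, retreat and look.

```bash
python3 -m pendant '[[[0,0,0,0,0,0,1],[0,0,0,0,0,0,1],[0,0,0,0,0,0,1],[0,0,-0.03,0,0,0,1],[0,0,-0.05,0,0,0,1]]]'
python3 -m pendant '[[[0,0,-0.05,0,0,0,1],[0,0,-0.05,0,0,0,1],[-0.05,0,0,0,0,0,1],[-0.05,0,0,0,0,0,1],[-0.05,0,0,0,0,0,1]]]'
python3 -m pendant '[[[-0.04,0,0,0,0,0,1],[0,0,0,0,0,0,1],[0,0,0,0,0,0,1],[0,0,0,0,0,0,1],[0,0,0,0,0,0,1]]]'
python3 - <<'E'
from h import *
from rig import camera
c=camera('top');s=camera('scene');im=c['img'][:,:,::-1].copy()
for x,y in[(.466,.2145),(.466,.296),(.553,-.149),(.553,-.2325)]: cv2.polylines(im,[np.int32(proj(c,circ(x,y,.124,.03)))],True,(0,255,0),1)
a=cv2.resize(im[100:260,150:450],(800,427));b=cv2.resize(s['img'][120:300,130:400,::-1],(256,171))
cv2.imwrite('pics/end.png',np.vstack([a,np.hstack([b,np.zeros((171,544,3),np.uint8)])]))
E
```

```text
time: 26.4
position: [0.465, 0.214, 0.1749]
tool_rot: [0.709, 0.705, -0.002, -0.001]
ft_force: [0.5, -0.3, -0.2]
grip_width: 0.0866
grip_force: 0.0
time: 27.02
position: [0.4653, 0.0631, 0.2759]
tool_rot: [0.709, 0.706, 0.0, 0.0]
ft_force: [-0.2, 0.9, 0.6]
grip_width: 0.087
grip_force: 0.0
time: 27.65
position: [0.465, 0.0254, 0.2755]
tool_rot: [0.708, 0.706, 0.0, -0.0]
ft_force: [-0.1, 0.3, -0.7]
grip_width: 0.0873
grip_force: 0.0
```

View pics/end.png

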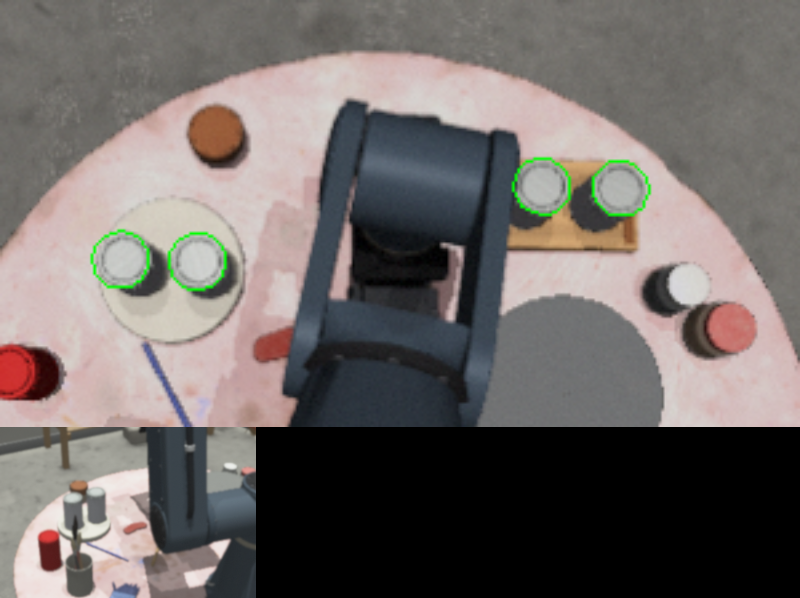

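All four tins stand upright where they were planned. Two are on the bat, lids at (121,260) and (198,261), and two are on the board at (542,187) and (620,188). The cup at (217,135) is undisturbed.

```bash
python3 -c "from rig import hand_in;print(hand_in())"
```

```text
the job is handed in; nothing more can be done
None
```

I handed the job in at about 28 s: the two heavy tins stand on the round plaster bat and the two light tins on the wooden board, upright and apart, and I don't have the judge's verdict.

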